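# Change over the push-lid boxes at the salad stall

### The job

The carrots are done and the red onions come next: first push the orange lid, which is standing ajar, down until it latches shut, and then push the purple lid in and let go so that it springs ajar. Never have both of these boxes open at once, and leave the green lid shut.

Things in the scene. Friction and masses are not known exactly. Their poses are not given: they have to be found in the camera images.
- carrot_pad (a point): ORANGE lid, starts ajar: centre of the top of its white round push pad (44 mm across, 140 mm from the hinge line). Pad top is 107 mm above the table when latched, about 147 mm ajar. x: along the lid to its hinge; z: out of the lid, up when latched, leaning 0.30 rad when ajar. Pressed straight down (2 to 6 N) to 9 to 13 mm below latched height and let go, it latches.
- onion_pad (a point): PURPLE lid, starts latched: centre of the top of its push pad; sizes, heights and axes as for the orange lid. All three latches are alike, push-push: press the pad straight down 9 mm below its latched height and it clicks over (hard stop at 13 mm); let go, and its spring swings the lid ajar in about 0.5 s. A press under 5 mm changes nothing; another full press latches it again.
- lime_pad (a point): GREEN lid, latched, to be left shut: centre of the top of its push pad; sizes, heights, axes and latch as for the other two.
- carrot_box: Clear plastic box of carrots under the orange lid, fixed; origin at the centre of its underside. 180 mm (x) by 130 mm (y), 100 mm high; the 166 x 118 x 8 mm lid lies inside the rim, hinged at the box's +x end, so its end towards the robot lifts. The pad is at x = -56 mm latched, -47 mm ajar; y = 0. The onion and lime boxes are alike.

How it is judged:
On the way, in this order (a step that is already met when the one before it is completed fails the run):
1. the orange lid is pushed shut while the purple lid is still shut (angle between each of carrot_pad, onion_pad's own z axis and vertical below 0.06 rad), for 0.3 s.
2. the purple lid has sprung ajar while the orange lid is shut (angle between onion_pad's own z axis and vertical above 0.2 rad and angle between carrot_pad's own z axis and vertical below 0.06 rad), for 0.2 s.
At the end, for the whole second after the job is handed in: The orange and the green lid are latched shut (within 0.06 rad of level) and the purple lid stands ajar by itself (more than 0.20 rad from level) (all of step 2 and angle between lime_pad's own z axis and vertical below 0.06 rad); the robot touches nothing.
It fails at once if the orange and the purple lid stand open together (angle between each of carrot_pad, onion_pad's own z axis and vertical above 0.15 rad).
It fails at once if the green lid is opened (angle between lime_pad's own z axis and vertical above 0.15 rad).
It also fails if it takes over 43 s, if anything falls off the work surface, if the arm or the gripper's body presses on something with over 40 N, if the wrist force passes 120 N, or if a joint passes its speed limit or range.

### The arm

A 6-joint arm with a two-finger parallel gripper is mounted at the origin on the work surface. World frame = base frame: x ahead of the robot, y to its left, z up, the work surface at z = 0. Lengths are in m, angles in rad, forces in N, time in s.
With the tool pointing down it reaches from about 0.3 to 0.75 m from the base axis. Payload 8.5 kg.
Tool frame: the origin (TCP) lies midway between the tips of the shut fingers; the grasp point (between the pads) lies 19 mm behind it (manip.tcp_to_grasp is the distance from the TCP to the grasp point, in m); x points along the fingers, y is the direction in which the jaws open and shut, and the axes are right-handed (so a half turn about x gives the same grasp; the last joint's range is limited). The gripper opens to 88 mm and grips with 3 to 60 N. Pads are 18 mm wide; open, the fingers measure 123 mm over their backs; the gripper's body (75 mm by 187 mm) begins 45 mm behind the grasp point.
Start: joints at [-1.555, 0.381, 1.297, -0, 1.464, -0.215], TCP at [0.126, -0.535, 0.239] pointing down, gripper open.
Joint ranges: [-3.11, 3.11], [-0.89, 2.33], [0.22, 2.48], [-1.42, 4.56], [0.17, 2.85], [-2.88, 2.88]. Speed limits (rad/s): [2.39, 2.39, 3.14, 3.14, 3.14, 3.14].

### API

Orientations are given as a rotation vector (axis times angle).
In Python, from plant import manip, cams gives the robot as it stands. The module is installed in compiled form; this text tells all that it offers.
- The arm moves only by the tool servo_tool, never from a script. Its arguments are lists of equal length, an entry for each row: "delta_pos": the shift along the tool's x, y, z in units of 40 mm (1.0 is 40 mm), a list of three; "twist": the turn, a rotation vector about the tool's x, y, z in units of 8 degrees (1.0 is 8 degrees), a list of three; "claw": the finger opening in mm, from 0 to 88.1. A call has 1 to 12 rows; each row is the pose to reach, as a shift and turn from the pose commanded when the call began, along the tool's axes at that moment; what a row does not reach only later rows make up. A row lasts 1/10 s, in which the tool goes at most 50 mm and 8.59 degrees, less where a joint would pass 70% of its speed; a pose out of reach is approached as far as the arm can. A call with a gripper value outside its range is refused whole. The fingers move at their own pace and stop on an object; the grip force is fixed at half the most. Time passes only in rows, so rows that repeat a pose let the fingers close. It gives the time, the measured TCP pose, the force and the opening at its end, in the units of the state.
- manip.get_state(): the state, without advancing time (a new reading comes with each control period).
- cams.snapshot(name): name is "side" or "top" or "wrist"; returns a dict with "color" (480x640x3 uint8, blue, green, red), "depth" (480x640 float32, m along the optical axis (not along the pixel's ray), 0 where there is no reading), "intrinsics" (3x3 intrinsics, pixels), "T" (4x4, takes a point from camera to world coordinates). Camera axes: x right, y down, z forward; pixel columns grow to the right and rows downward; lengths in m; the calibration is good to about 2 mm. A picture is of the moment at which its call begins.
- manip.finish_job(): hands the job in, once; it reports no verdict.
The state is a dict: "time": time; "qpos": joint angles; "qd": joint speeds; "joint_efforts": joint torques, N m; "tcp_pos": TCP position; "orientation": TCP orientation; "ft_force": force on the tool from outside, world axes, zero at the start; "moment": the same for the moment, N m; "finger_gap": opening from 0.0 (shut) to 1.0 (fully open).
Only numpy, scipy, OpenCV 4.12 (cv2) and the standard library are available. Lean on these libraries where they do the work, as an engineer would, in place of code of your own. Each camera call takes 0.05 s, during which the arm holds its last target. There are 200 camera calls.

## Working session

There is one attempt and no reset: what is moved stays moved. The work goes in short steps, Python scripts to look and compute and a tool call to move; the robot and the scene stay as the last step left them, time stands still between calls to the robot, and variables do not carry over. Pictures are saved under pics/ and viewed, about 8 in all and at most 12, crops included, and the job is handed in when it is done.

Besides the shell and the picture viewer there is one more tool, called by a JSON object that holds its "method" and its "body", one argument or row to a line. servo_tool: Moves the arm, as the interface text tells. Its arguments: {"type":"object","properties":{"delta_pos":{"type":"array","items":{"type":"array","items":{"type":"number"}}},"twist":{"type":"array","items":{"type":"array","items":{"type":"number"}}},"claw":{"type":"array","items":{"type":"number"}}},"required":["delta_pos","twist","claw"]}

```bash
mkdir -p pics; cat > h.py <<'E'
import numpy as np, cv2
from plant import manip, cams
from scipy.spatial.transform import Rotation as R
def snap(name,fn):
    s=cams.snapshot(name); cv2.imwrite('pics/'+fn,s['color']); np.savez('pics/'+fn+'.npz',**s); return s
def world(s):
    d=s['depth']; K=s['intrinsics']; v,u=np.mgrid[:480,:640]
    p=np.stack([(u-K[0,2])/K[0,0]*d,(v-K[1,2])/K[1,1]*d,d],-1)
    return p@s['T'][:3,:3].T+s['T'][:3,3]
E
python3 - <<'E'
from h import *
s=snap('top','top1.png'); W=world(s)
st=manip.get_state(); print(st['time'],st['tcp_pos'],R.from_rotvec(st['orientation']).as_matrix().round(3),st['ft_force'])
hsv=cv2.cvtColor(s['color'],cv2.COLOR_BGR2HSV)
m=((hsv[...,1]<40)&(hsv[...,2]>180)&(W[...,2]>.09)&(W[...,2]<.17)).astype(np.uint8)
n,l,S,c=cv2.connectedComponentsWithStats(m)
for i in range(1,n):
    if S[i,4]>60: print(c[i].round(),S[i],np.median(W[l==i],0).round(4),s['color'][l==i].mean(0))
E
```

```text
0.05 [ 0.12580342 -0.53515186  0.23815455] [[-0.     0.229 -0.973]
 [ 0.001 -0.973 -0.229]
 [-1.    -0.001 -0.   ]] [-0.12793412 -0.83879053 -0.87516053]
```

View pics/top1.png

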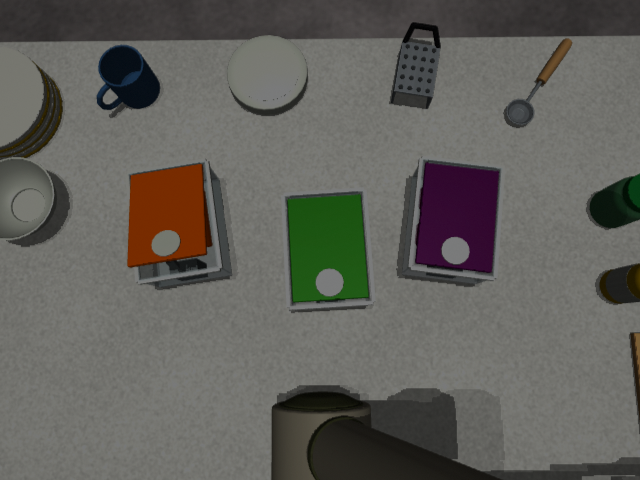

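The top view shows the orange lid ajar with its pad at about (166,242), the green pad at (330,282) and the purple pad at (455,250). The pads are greyer than my threshold, so I'll measure at those pixels.

```bash
python3 - <<'E'
from h import *
s=np.load('pics/top1.png.npz'); W=world(s)
hsv=cv2.cvtColor(s['color'],cv2.COLOR_BGR2HSV)
m=((hsv[...,1]<50)&(hsv[...,2]>120)&(W[...,2]>.09)&(W[...,2]<.17)).astype(np.uint8)
m=cv2.morphologyEx(m,cv2.MORPH_OPEN,np.ones((7,7),np.uint8))
n,l,S,c=cv2.connectedComponentsWithStats(m)
for i in range(1,n):
    P=W[l==i]; print(c[i].round(),S[i],np.median(P,0).round(4),P.mean(0).round(4),np.ptp(P,axis=0).round(3))
for nm,(lo,hi) in dict(o=((3,150,80),(15,255,255)),p=((135,100,30),(165,255,255)),g=((45,100,50),(75,255,255))).items():
    k=(cv2.inRange(hsv,lo,hi)>0)&(W[...,2]>.08)&(W[...,2]<.17)&(np.arange(640)<520)
    P=W[k]; r=cv2.minAreaRect(P[:,:2].astype(np.float32)*1000); A=np.c_[P[:,:2],np.ones(len(P))]; f=np.linalg.lstsq(A,P[:,2],rcond=None)[0]
    print(nm,len(P),r,'slope',f.round(3),P[:,2].min(),P[:,2].max())
E
```

```text
[455. 250.] [444 238  24  25 463] [ 0.5154 -0.2039  0.1081] [ 0.5154 -0.2037  0.1081] [0.039 0.036 0.008]
[329. 282.] [317 270  25  25 507] [ 0.4651 -0.0078  0.1084] [ 0.4646 -0.0081  0.1083] [0.038 0.037 0.007]
o 6177 ((570.794189453125, 248.52877807617188), (159.1710662841797, 125.79415893554688), 9.547910690307617) slope [-0.306 -0.051  0.317] 0.0986927242333886 0.156485567129669
p 6905 ((570.2774658203125, -210.39556884765625), (118.36102294921875, 165.0196075439453), 82.28076171875) slope [-0.003  0.002  0.107] 0.10032363987517334 0.10998507329775664
g 7081 ((520.9818115234375, -4.4095001220703125), (164.7799835205078, 117.71997833251953), 3.8074164390563965) slope [-0.003  0.     0.106] 0.10035387972028442 0.11031786209807415
```

```bash
python3 - <<'E'
from h import *
s=np.load('pics/top1.png.npz'); W=world(s)
hsv=cv2.cvtColor(s['color'],cv2.COLOR_BGR2HSV)
m=((hsv[...,1]<60)&(hsv[...,2]>100)).astype(np.uint8)
y,x=np.mgrid[:480,:640]; k=(m>0)&((x-166)**2+(y-242)**2<13**2)&(W[...,2]>.13)
P=W[k]; print(k.sum(),P.mean(0),np.ptp(P,axis=0)); o=P.mean(0)
st=manip.get_state(); Rm=R.from_rotvec(st['orientation']).as_matrix()
hd=np.array([np.cos(.166),np.sin(.166),0]); lat=o-.009*hd; lat[2]=.107
mid=(o+lat)/2; print('latched est',lat,'target xy',mid)
for t in (.18,.096): mid[2]=t; print((Rm.T@(mid-st['tcp_pos'])/.04).round(2))
p=np.array([.5154,-.2039,.18]); print('purple rel orange',(Rm.T@(p-[mid[0],mid[1],.18])/.04).round(2))
E
```

```text
496 [0.52039577 0.23441882 0.15040395] [0.14919657 0.26436328 0.71263898]
latched est [0.51151949 0.23293168 0.107     ] target xy [0.51595763 0.23367525 0.12870198]
[  1.48 -16.48 -13.89]
[  3.58 -16.47 -13.89]
purple rel orange [-0.02 10.65  2.52]
```

{"method": "servo_tool", "body": {
  "delta_pos": [
    [0,-1.2,-1],
    [0,-2.4,-2],
    [0,-3.6,-3],
    [0,-4.8,-4],
    [0,-5.9,-5],
    [0,-7,-5.9],
    [0,-8,-6.8],
    [0,-9,-7.6],
    [0,-9.9,-8.4],
    [0,-10.8,-9.2],
    [0,-11.7,-10],
    [0,-11.7,-10]
  ],
  "twist": [
    [0,0,0],
    [0,0,0],
    [0,0,0],
    [0,0,0],
    [0,0,0],
    [0,0,0],
    [0,0,0],
    [0,0,0],
    [0,0,0],
    [0,0,0],
    [0,0,0],
    [0,0,0]
  ],
  "claw": [0,0,0,0,0,0,0,0,0,0,0,0]
}}

```text
time: 1.25
tcp_pos: [0.4011, 0.0001, 0.2387]
orientation: [2.099, 0.243, -2.099]
ft_force: [0.7, -0.2, 0.3]
finger_gap: 0.003
```

{"method": "servo_tool", "body": {
  "delta_pos": [
    [0,-1,-0.8],
    [0,-2,-1.6],
    [0,-3,-2.4],
    [0,-4,-3.2],
    [0,-4.8,-3.9],
    [0.5,-4.8,-3.9],
    [1,-4.8,-3.9],
    [1.4,-4.8,-3.9],
    [1.4,-4.8,-3.9],
    [1.4,-4.8,-3.9]
  ],
  "twist": [
    [0,0,0],
    [0,0,0],
    [0,0,0],
    [0,0,0],
    [0,0,0],
    [0,0,0],
    [0,0,0],
    [0,0,0],
    [0,0,0],
    [0,0,0]
  ],
  "claw": [0,0,0,0,0,0,0,0,0,0]
}}

```text
time: 2.25
tcp_pos: [0.5088, 0.2204, 0.183]
orientation: [2.099, 0.243, -2.1]
ft_force: [0.6, 0.3, -0.2]
finger_gap: 0.004
```

```bash
python3 - <<'E'
from h import *
s=snap('wrist','w1.png'); st=manip.get_state()
Rm=R.from_rotvec(st['orientation']).as_matrix(); print(st['time'],st['tcp_pos'],Rm.round(3),st['ft_force'],st['qpos'])
print(st['tcp_pos'][:2]-np.array([.516,.2337]))
W=world(s); hsv=cv2.cvtColor(s['color'],cv2.COLOR_BGR2HSV)
m=((hsv[...,1]<50)&(hsv[...,2]>120)&(W[...,2]>.12)&(W[...,2]<.165)).astype(np.uint8)
m=cv2.morphologyEx(m,cv2.MORPH_OPEN,np.ones((7,7),np.uint8))
n,l,S,c=cv2.connectedComponentsWithStats(m)
for i in range(1,n): P=W[l==i]; print(c[i].round(),S[i],P.mean(0).round(4),np.ptp(P,axis=0).round(3))
E
```

```text
2.3 [0.50901296 0.22044844 0.18350716] [[ 0.001  0.229 -0.974]
 [ 0.    -0.974 -0.229]
 [-1.     0.    -0.001]] [0.23721918 0.1301988  0.64481585] [1.95250220e-01 4.33972117e-01 1.37808110e+00 2.10219799e-05
 1.32857575e+00 1.53536303e+00]
[-0.00698704 -0.01325156]
[289. 251.] [ 251  213   78   75 4530] [0.5203 0.237  0.1491] [0.041 0.043 0.015]
```

View pics/w1.png

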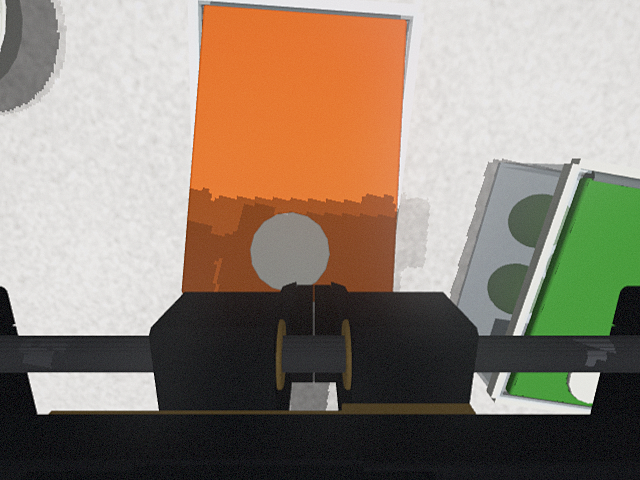

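The wrist view puts the orange pad at pixel (289,251), world (0.520, 0.237, 0.149). That agrees with the given ajar height. I'll centre over it and press in stages.

{"method": "servo_tool", "body": {
  "delta_pos": [
    [0,-0.34,-0.26],
    [0.3,-0.34,-0.26],
    [0.6,-0.34,-0.26],
    [0.9,-0.34,-0.26],
    [1.2,-0.34,-0.26],
    [1.4,-0.34,-0.26],
    [1.6,-0.34,-0.26],
    [1.75,-0.34,-0.26],
    [1.9,-0.34,-0.26],
    [2.0,-0.34,-0.26],
    [2.0,-0.34,-0.26],
    [2.0,-0.34,-0.26]
  ],
  "twist": [
    [0,0,0],
    [0,0,0],
    [0,0,0],
    [0,0,0],
    [0,0,0],
    [0,0,0],
    [0,0,0],
    [0,0,0],
    [0,0,0],
    [0,0,0],
    [0,0,0],
    [0,0,0]
  ],
  "claw": [0,0,0,0,0,0,0,0,0,0,0,0]
}}

```text
time: 3.5
tcp_pos: [0.5155, 0.236, 0.1025]
orientation: [2.098, 0.243, -2.1]
ft_force: [-1.5, -0.9, 2.7]
finger_gap: 0.003
```

{"method": "servo_tool", "body": {
  "delta_pos": [
    [0.05,0,0],
    [0.1,0,0],
    [0.15,0,0],
    [0.18,0,0],
    [0.18,0,0],
    [0.18,0,0]
  ],
  "twist": [
    [0,0,0],
    [0,0,0],
    [0,0,0],
    [0,0,0],
    [0,0,0],
    [0,0,0]
  ],
  "claw": [0,0,0,0,0,0]
}}

```text
time: 4.1
tcp_pos: [0.5164, 0.2363, 0.0959]
orientation: [2.102, 0.244, -2.097]
ft_force: [-1.0, 0.3, 4.3]
finger_gap: 0.004
```

{"method": "servo_tool", "body": {
  "delta_pos": [
    [-0.15,0,0],
    [-0.3,0,0],
    [-0.5,0,0],
    [-0.8,0,0],
    [-1.3,0,0],
    [-2,0,0],
    [-2.5,0,0],
    [-2.5,0,0],
    [-2.5,0,0]
  ],
  "twist": [
    [0,0,0],
    [0,0,0],
    [0,0,0],
    [0,0,0],
    [0,0,0],
    [0,0,0],
    [0,0,0],
    [0,0,0],
    [0,0,0]
  ],
  "claw": [0,0,0,0,0,0,0,0,0]
}}

```text
time: 5.0
tcp_pos: [0.5155, 0.236, 0.1956]
orientation: [2.099, 0.243, -2.099]
ft_force: [-1.4, 0.3, -0.3]
finger_gap: 0.0
```

```bash
cat > chk.py <<'E'
from h import *
import sys
s=snap('top',sys.argv[1]); W=world(s); hsv=cv2.cvtColor(s['color'],cv2.COLOR_BGR2HSV)
st=manip.get_state(); print(st['time'],st['tcp_pos'],st['ft_force'])
for nm,(lo,hi) in dict(o=((3,150,80),(15,255,255)),p=((135,100,30),(165,255,255)),g=((45,100,50),(75,255,255))).items():
    k=(cv2.inRange(hsv,lo,hi)>0)&(W[...,2]>.08)&(W[...,2]<.17)&(np.arange(640)<520)
    P=W[k]
    if len(P)<50: print(nm,len(P)); continue
    A=np.c_[P[:,:2],np.ones(len(P))]; f=np.linalg.lstsq(A,P[:,2],rcond=None)[0]
    print(nm,len(P),'slope',f[:2].round(3),'tilt',np.arctan(np.hypot(*f[:2])).round(3),P[:,2].max())
Rm=R.from_rotvec(st['orientation']).as_matrix()
print('to above purple',(Rm.T@(np.array([.5154,-.2039,st['tcp_pos'][2]])-st['tcp_pos'])/.04).round(2))
E
python3 chk.py top2.png
```

```text
5.05 [0.51528661 0.23596965 0.19483832] [-0.21023184 -0.19394557 -0.67873828]
o 1753 slope [-0.004  0.001] tilt 0.004 0.11012424317020475
p 6933 slope [-0.004  0.001] tilt 0.004 0.10995170772754259
g 7074 slope [-0.003  0.001] tilt 0.003 0.10958214494983542
to above purple [ 0.   10.71  2.51]
```

The orange lid is down flat and stayed shut after release (tilt 0.004). Now I'll move over to the purple pad.

{"method": "servo_tool", "body": {
  "delta_pos": [
    [0,1.0,0.25],
    [0,2.0,0.5],
    [0,3.1,0.75],
    [0,4.2,1],
    [0,5.3,1.25],
    [0,6.4,1.5],
    [0,7.5,1.75],
    [0,8.6,2.05],
    [0,9.7,2.3],
    [0,10.7,2.5],
    [0,10.7,2.5],
    [0,10.7,2.5]
  ],
  "twist": [
    [0,0,0],
    [0,0,0],
    [0,0,0],
    [0,0,0],
    [0,0,0],
    [0,0,0],
    [0,0,0],
    [0,0,0],
    [0,0,0],
    [0,0,0],
    [0,0,0],
    [0,0,0]
  ],
  "claw": [0,0,0,0,0,0,0,0,0,0,0,0]
}}

```text
time: 6.25
tcp_pos: [0.5158, -0.2035, 0.1943]
orientation: [2.099, 0.244, -2.103]
ft_force: [-0.6, -0.4, 0.3]
finger_gap: 0.006
```

```bash
python3 - <<'E'
from h import *
s=snap('wrist','w2.png'); st=manip.get_state(); W=world(s); hsv=cv2.cvtColor(s['color'],cv2.COLOR_BGR2HSV)
Rm=R.from_rotvec(st['orientation']).as_matrix(); print(st['time'],st['tcp_pos'],st['ft_force'])
m=((hsv[...,1]<50)&(hsv[...,2]>100)&(W[...,2]>.103)&(W[...,2]<.112)).astype(np.uint8)
m=cv2.morphologyEx(m,cv2.MORPH_OPEN,np.ones((7,7),np.uint8))
n,l,S,c=cv2.connectedComponentsWithStats(m)
for i in range(1,n): P=W[l==i]; print(c[i].round(),S[i],P.mean(0).round(4),np.ptp(P,axis=0).round(3))
print('orange/purple check'); 
E
python3 chk.py top3.png
```

```text
6.3 [ 0.51589921 -0.20265316  0.194637  ] [-0.6944775   0.46603837 -0.48170867]
[321.  17.] [309  10  25  14 219] [ 0.6595 -0.1743  0.1051] [0.006 0.016 0.004]
[372.  38.] [335  20  75  37 709] [ 0.6552 -0.2076  0.105 ] [0.011 0.049 0.005]
[27. 42.] [  0  34  55  16 449] [ 0.6052 -0.0007  0.1054] [0.007 0.035 0.005]
[73. 50.] [ 56  45  35  12 281] [ 0.607  -0.0289  0.1052] [0.006 0.022 0.004]
[103.  56.] [ 94  52  19   9 146] [ 0.6081 -0.0472  0.1052] [0.005 0.013 0.004]
[416.  57.] [412  54   8   7  56] [ 0.6512 -0.2367  0.1049] [0.005 0.005 0.003]
[445.  69.] [422  58  47  24 436] [ 0.6487 -0.2569  0.1049] [0.008 0.032 0.004]
[313. 251.] [ 283  222   60   59 2789] [ 0.5153 -0.2025  0.1086] [0.044 0.043 0.007]
[ 29. 257.] [   0  228   60   59 2770] [ 0.4657 -0.0074  0.1089] [0.045 0.046 0.007]
orange/purple check
6.35 [ 0.51604638 -0.20222635  0.1949353 ] [-0.57602705  1.14991615  0.86857904]
o 6744 slope [-0.003  0.   ] tilt 0.003 0.10974775851923135
p 1859 slope [-0.004  0.001] tilt 0.005 0.10917313323250377
g 7089 slope [-0.003  0.001] tilt 0.003 0.10940559537879424
to above purple [-0.    0.04  0.03]
```

View pics/w2.png

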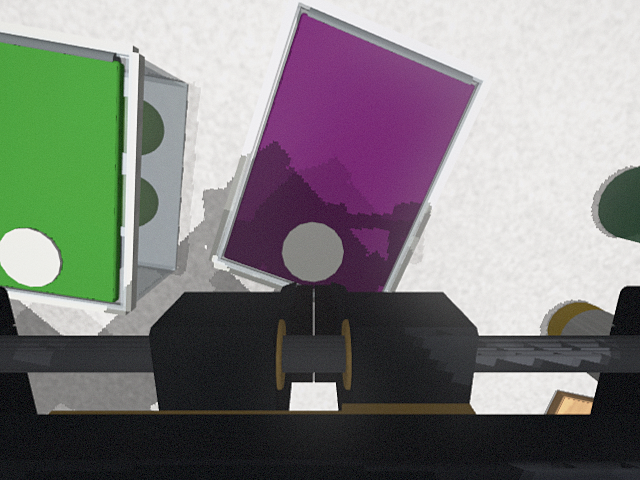

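The wrist view shows the purple pad at (313,251), so the TCP is centred over it to within 1 mm. All three lids are shut, so I'll press now.

{"method": "servo_tool", "body": {
  "delta_pos": [
    [0.6,0,0],
    [1.2,0,0],
    [1.7,0,0],
    [2.0,0,0],
    [2.15,0,0],
    [2.25,0,0],
    [2.35,0,0],
    [2.42,0,0],
    [2.47,0,0],
    [2.47,0,0],
    [2.47,0,0]
  ],
  "twist": [
    [0,0,0],
    [0,0,0],
    [0,0,0],
    [0,0,0],
    [0,0,0],
    [0,0,0],
    [0,0,0],
    [0,0,0],
    [0,0,0],
    [0,0,0],
    [0,0,0]
  ],
  "claw": [0,0,0,0,0,0,0,0,0,0,0]
}}

```text
time: 7.45
tcp_pos: [0.5165, -0.2035, 0.0971]
orientation: [2.1, 0.243, -2.098]
ft_force: [-1.5, 2.9, 2.4]
finger_gap: 0.003
```

{"method": "servo_tool", "body": {
  "delta_pos": [
    [0.03,0,0],
    [0.03,0,0],
    [0.03,0,0]
  ],
  "twist": [
    [0,0,0],
    [0,0,0],
    [0,0,0]
  ],
  "claw": [0,0,0]
}}

```text
time: 7.75
tcp_pos: [0.5164, -0.2035, 0.0957]
orientation: [2.099, 0.243, -2.099]
ft_force: [-1.5, 2.6, 3.4]
finger_gap: 0.003
```

{"method": "servo_tool", "body": {
  "delta_pos": [
    [-0.5,0,0],
    [-1.2,0,0],
    [-2.2,0,0],
    [-3,0,0],
    [-3.5,0,0],
    [-3.5,0,0],
    [-3.5,0,0],
    [-3.5,0,0],
    [-3.5,0,0],
    [-3.5,0,0],
    [-3.5,0,0],
    [-3.5,0,0]
  ],
  "twist": [
    [0,0,0],
    [0,0,0],
    [0,0,0],
    [0,0,0],
    [0,0,0],
    [0,0,0],
    [0,0,0],
    [0,0,0],
    [0,0,0],
    [0,0,0],
    [0,0,0],
    [0,0,0]
  ],
  "claw": [0,0,0,0,0,0,0,0,0,0,0,0]
}}

```text
time: 8.95
tcp_pos: [0.5163, -0.2035, 0.2353]
orientation: [2.099, 0.244, -2.099]
ft_force: [0.4, -1.3, 0.2]
finger_gap: 0.007
```

```bash
python3 chk.py top4.png; python3 -c "
from h import *
snap('side','side1.png')"
```

```text
9.0 [ 0.51627412 -0.20345817  0.2354382 ] [-0.09968978 -0.75675914 -0.09244072]
o 6739 slope [-0.002 -0.001] tilt 0.003 0.109943498667468
p 1805 slope [-0.307  0.04 ] tilt 0.3 0.15070662936686718
g 7082 slope [-0.003  0.   ] tilt 0.003 0.1100616119016794
to above purple [0.   0.01 0.02]
```

View pics/side1.png

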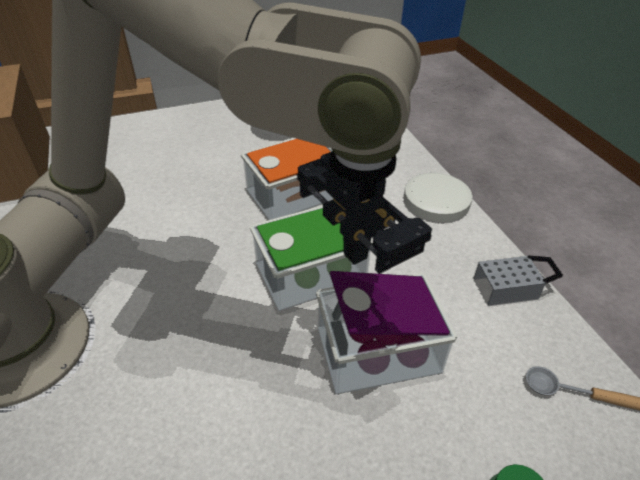

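The side view shows the purple lid ajar (pad near (357,298)), the orange and green lids flat, and the gripper clear above. I'll hand the job in.

```bash
python3 -c "
from plant import manip
print(manip.finish_job())"
```

```text
the job is handed in; nothing more can be done
None
```

I pushed the orange lid down until it latched, then pressed the purple lid and let go, and it sprang ajar. The job went in at about 9 s of the 43 s allowed, and the hand-in gave no verdict.

- **Presses:** Both went down about 11 mm below latched height. The highest vertical force read after a move was 4.3 N on the orange lid and 3.4 N on the purple.
- **Order:** A top-camera check just before the purple press showed all three lids within 0.005 rad of level, so orange and purple were never open together.
- **Last checks:** Orange tilt was 0.003 rad, green 0.003 rad and purple 0.30 rad. The gripper was about 8 cm above the purple lid with wrist force near zero, and the side view agreed.
- **Disagreements:** No check failed. The top and wrist cameras differed by up to about 3 mm on the pad positions, well within the 44 mm pads.

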